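# Find the balance point of a clay paddle

## Robot

A 6-joint arm with a two-finger parallel gripper is mounted at the origin on the work surface. World frame = base frame: x ahead of the robot, y to its left, z up, the work surface at z = 0. Lengths are in m, angles in degrees, forces in N, time in s.
With the tool pointing down it reaches from about 0.375 to 0.9 m from the base axis. Payload 3.1 kg.
Tool frame: the origin (TCP) lies between the finger pads; the fingertips stand 11 mm ahead of it and the grasp point (between the pads) lies 8 mm behind it; x points along the fingers, y is the direction in which the jaws open and shut, and the axes are right-handed (so a half turn about x gives the same grasp; the last joint's range is limited). The gripper opens to 87 mm and grips with 3 to 60 N. Pads are 19 mm wide; open, the fingers measure 117 mm over their backs; the gripper's body (75 mm by 190 mm) begins 51 mm behind the grasp point.
Start: joints at [-10.227, 30.224, 82.088, -0, 67.689, -10.227], TCP at [0.625, 0, 0.234] pointing down, gripper open.
Joint ranges: [-176.69, 176.69], [-43.24, 126.21], [12.49, 139.97], [-82, 262], [0, 151.66], [-163.58, 163.58]. Speed limits (degrees/s): [159.86, 159.86, 180, 180, 180, 180].

## Interface

Orientations are given as a 3x3 rotation matrix whose columns are the frame's x, y, z axes.
In Python, from rig import bot gives the robot as it stands.
- The arm moves only by the shell command python3 -m inch 'ROWS' [OPENING]. ROWS is a JSON object of lists of equal length, an entry for each row: "dp": the shift along the tool's x, y, z in mm, a list of three; "yaw": the turn about the tool's x in degrees. In form: {"dp": [[tx, ty, tz], ...], "yaw": [yaw, ...]}. A call has 1 to 20 rows; each row shifts and turns the commanded pose from where the row before left it, along the tool's axes as they then stand; what a row does not reach is not made up. A row lasts 1/12 s, in which the tool goes at most 41.7 mm and 7.16 degrees, less where a joint would pass 70% of its speed; a pose out of reach is approached as far as the arm can. A call is refused whole if a number of a shift passes 41.7 or a number of a turn 7.16, either way. A call with a gripper value outside its range is refused whole. OPENING is the finger opening in mm, from 0 to 87, set as the call begins (- or left out, the last holds). The fingers move at their own pace and stop on an object; the grip force is fixed at half the most. Time passes only in rows, so rows that do not move let the fingers close. It gives the time, the measured TCP pose, the force and the opening at its end, in the units of the state.
- bot.read_state(): the state, without advancing time (a new reading comes with each control period).
- bot.capture(name): name is "scene" or "side" or "wrist"; returns a dict with "color" (400x640x3 uint8, red, green, blue), "intrinsics" (3x3 intrinsics, pixels), "pose" (4x4, takes a point from camera to world coordinates). Camera axes: x right, y down, z forward; pixel columns grow to the right and rows downward; lengths in m; the calibration is good to about 2 mm. A picture is of the moment at which its call begins. There is no depth.
- bot.hand_in(): hands the job in, once; it reports no verdict.
The state is a dict: "time_s": time; "joint_positions": joint angles; "qvel": joint speeds; "tau": joint torques, N m; "position": TCP position; "tcp_rot": TCP orientation; "force": force on the tool from outside, world axes, zero at the start; "moment": the same for the moment, N m; "opening": opening from 0.0 (shut) to 1.0 (fully open).
Only numpy, scipy, OpenCV 4.12 (cv2) and the standard library are available. Lean on these libraries where they do the work, as an engineer would, in place of code of your own. Each camera call takes 0.05 s, during which the arm holds its last target.

## Task

The new wooden paddle needs a hanging hole at its balance point. Pick it up, lay it flat and squarely across the plaster edge of the stand, and find the place where it stays level on the edge by itself when let go, both ends in the air. Be gentle with the plaster: never press or drop the paddle hard on it, do not push on the stand with the fingers or arm, and leave the other things where they are.

Things in the scene. Friction and masses are not known exactly. Their poses are not given: they have to be found in the camera images.
- paddle_mid (a point): centre of the wooden clay paddle, 340 mm long, 20 mm thick, lying flat: half-way along, across and up (10 mm above its underside). x points along it to the blade end, z up. x = -170 to 20 mm: flat-sided handle 26 mm wide; 20 to 40 mm: shoulder 38 mm wide; 40 to 170 mm: blade 50 mm wide. Underside flat all along
- paddle: the same paddle, origin on its underside at half length, same axes. Its weight differs from paddle to paddle, 350 to 850 g, by a hidden core in the handle, so its balance point lies on the middle line anywhere from x = -25 mm to x = +47 mm
- edge (a point): the balance edge: middle of the top of the off-white plaster ridge on the plywood stand, 40 mm above the table. The ridge runs along x, 90 mm long; its top is flat and level, 8 mm wide along y, with steep flanks; z is up
- stand: the balance stand, screwed to the table: plywood base 130 x 90 mm, 14 mm thick, with the plaster ridge in the middle. Origin at the centre of its underside, axes as for edge
- glaze_a: grey squeeze bottle of glaze, 60 mm across, 150 mm tall, loose bystander; origin at the centre of its underside
- glaze_b: white squeeze bottle of glaze, 60 mm across, 150 mm tall, loose bystander; origin at the centre of its underside
- slip_bowl: small white bowl, 110 mm across, 40 mm tall, loose bystander; origin at the centre of its underside
- prop: small square kiln prop of fired clay, 34 x 34 mm, 24 mm tall, loose bystander; origin at the centre of its underside
- rib: round dark wooden throwing rib, a disc 64 mm across and 8 mm thick lying flat, loose bystander; origin at the centre of its underside
- brush: glaze brush 190 mm long lying on the table, loose bystander
- pinch_pot: little clay cup, 84 mm across, 60 mm tall, loose bystander; origin at the centre of its underside
Things that resemble listed ones, but are neither listed nor needed, are in the scene too. Leave any pink look-alike of the stand alone.

How it is judged (in metres and radians):
At the end, for the whole second after the job is handed in: The paddle lies on the plaster edge, released and still, level within 0.09 rad (about 5 degrees), its middle point 6 to 15 mm above the edge, within 45 mm of the edge's middle along the ridge and within 70 mm of it across, square across the ridge within 0.3 rad (17 degrees) (angle between paddle's own z axis and vertical below 0.09 rad and z of paddle_mid in the frame of edge between 0.006 and 0.015 m and x of paddle_mid in the frame of edge between -0.045 and 0.045 m and y of paddle_mid in the frame of edge between -0.07 and 0.07 m and angle between the x axis of paddle and the y axis of stand, either way round below 0.3 rad and linear speed of paddle below 0.03 m/s); the robot touches nothing.
It fails at once if the paddle is pressed or dropped on the plaster edge with more than 30 N (contact force between paddle and stand above 30 N).
It fails at once if the fingers or arm push on the stand with more than 10 N (contact force between any of the fingers, the arm and stand above 10 N).
It fails at once if another thing on the table is moved by more than 40 mm (distance of any of glaze_a, glaze_b, slip_bowl, prop, rib, brush, pinch_pot from where it was at the start of the episode above 0.04 m).
It also fails if it takes over 64 s, if anything falls off the work surface, if the arm or the gripper's body presses on something with over 40 N, if the wrist force passes 120 N, or if a joint passes its speed limit or range.

## Working session

There is one attempt and no reset: what is moved stays moved. The work goes in short steps, Python scripts to look and compute and a shell command to move; the robot and the scene stay as the last step left them, time stands still between calls to the robot, and variables do not carry over. Pictures are saved under pics/ and viewed, and the job is handed in when it is done.

```bash
mkdir -p pics; ls; python3 - <<'E'
from rig import bot
import cv2
for n in ["scene","side","wrist"]:
    c=bot.capture(n); cv2.imwrite(f"pics/{n}0.png",c["color"][:,:,::-1]); print(n,c["intrinsics"].tolist(),c["pose"].round(4).tolist())
s=bot.read_state(); print(s)
E
```

```text
pics
scene [[387.17062299191315, 0.0, 314.18185092601027], [0.0, 387.17062299191315, 197.18194932808512], [0.0, 0.0, 1.0]] [[0.2322, 0.7048, -0.6703, 1.2083], [0.9727, -0.1719, 0.1561, -0.153], [-0.0052, -0.6883, -0.7254, 0.8243], [0.0, 0.0, 0.0, 1.0]]
side [[506.85286716241933, 0.0, 321.47774942978873], [0.0, 506.85286716241933, 205.49725653015514], [0.0, 0.0, 1.0]] [[0.7181, -0.4696, 0.5136, -0.0594], [-0.6959, -0.4858, 0.5289, -0.6029], [0.0012, -0.7372, -0.6757, 0.84], [0.0, 0.0, 0.0, 1.0]]
wrist [[279.1303096119533, 0.0, 315.9065853410165], [0.0, 279.1303096119533, 196.54205672701872], [0.0, 0.0, 1.0]] [[1.0, -0.0001, -0.0034, 0.6255], [-0.0009, -0.9689, -0.2474, 0.0662], [-0.0033, 0.2474, -0.9689, 0.3843], [0.0, 0.0, 0.0, 1.0]]
{'time_s': 0.15, 'joint_positions': array([-1.02267642e+01,  3.02661237e+01,  8.21403180e+01, -1.76496581e-03,
        6.76892289e+01, -1.02284406e+01]), 'qvel': array([-0.01286481, -0.08965215, -0.18271532, -0.01581848,  0.125657  ,
        0.00252175]), 'tau': array([ 9.14956272e-04, -4.40429199e+01, -1.76841742e+01,  6.33679633e-02,
        5.52540855e-02, -1.06930895e-04]), 'position': array([6.24449400e-01, 1.26078403e-04, 2.32798513e-01]), 'tcp_rot': array([[-1.64829834e-03,  9.99998641e-01,  4.07544785e-05],
       [ 2.68412173e-04,  4.11969563e-05, -9.99999963e-01],
       [-9.99998606e-01, -1.64828734e-03, -2.68479713e-04]]), 'force': array([-0.33317041, -0.15357163, -0.43255399]), 'moment': array([ 0.01972205, -0.02694233,  0.01699347]), 'opening': 0.996885686022682}
```

View pics/scene0.png

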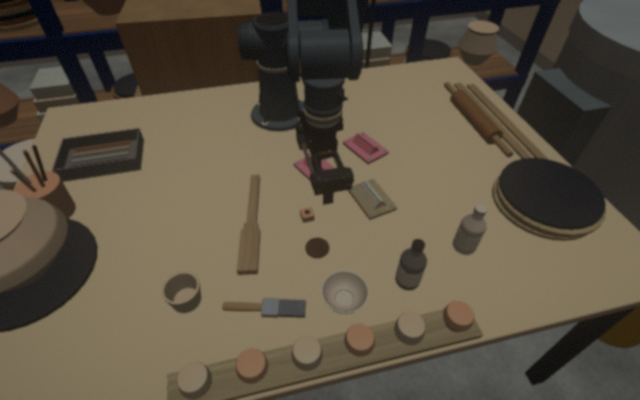

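View pics/side0.png

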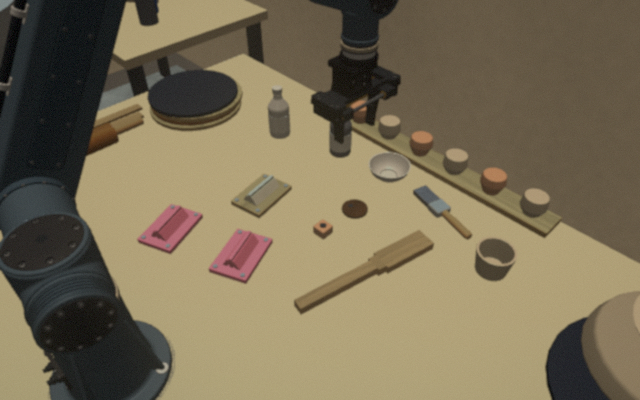

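View pics/wrist0.png

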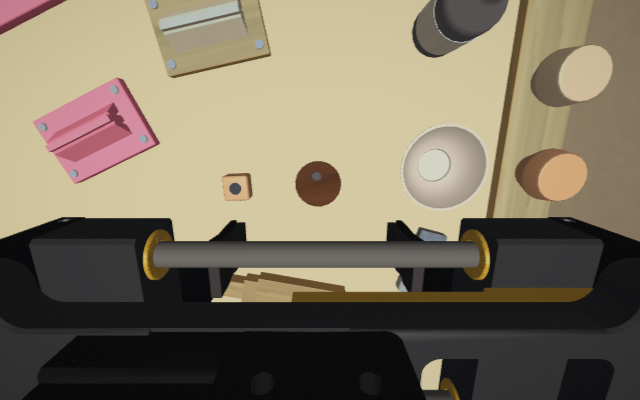

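Scene view: paddle runs from the handle end at about (254,178) to the blade end at (248,270). The real stand is at (373,197), with pink look-alikes at (315,165) and (366,147). I'll enlarge both for exact corners.

```bash
python3 - <<'E'
import cv2,numpy as np
a=cv2.imread("pics/scene0.png"); b=cv2.imread("pics/side0.png")
f=lambda im,x,y,w,h,k:cv2.resize(im[y:y+h,x:x+w],None,fx=k,fy=k,interpolation=cv2.INTER_CUBIC)
cv2.imwrite("pics/z1.png",f(a,225,165,185,115,4))   # x4 offset 225,165
cv2.imwrite("pics/z2.png",f(b,220,165,225,150,3.5))
E
```

```text
(no output)
```

View pics/z1.png

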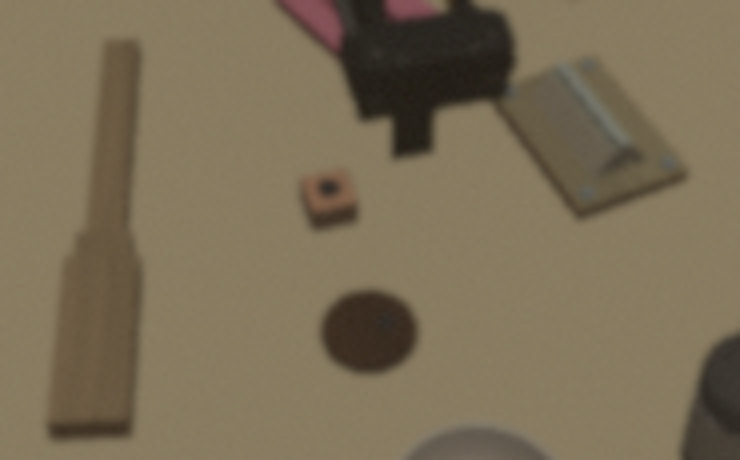

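View pics/z2.png

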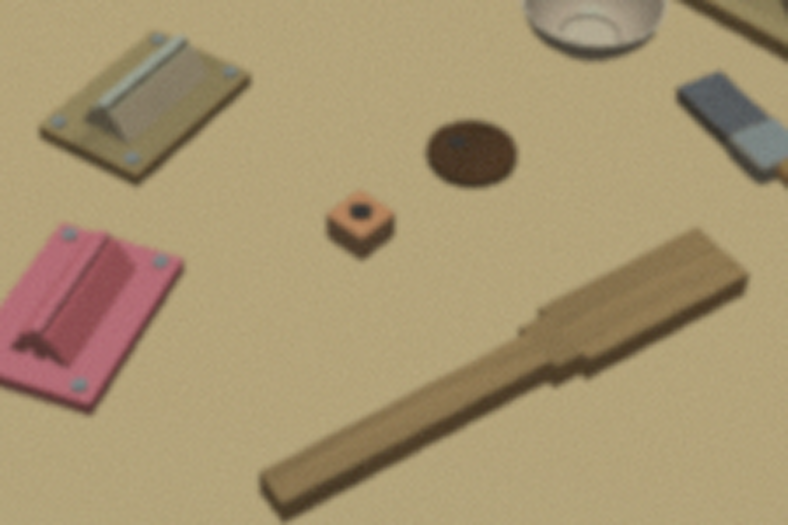

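```bash
cat > h.py <<'E'
import numpy as np, json, os
from rig import bot
def px2w(K,P,u,v,z):
    K=np.array(K);P=np.array(P)
    d=P[:3,:3]@np.linalg.solve(K,[u,v,1.]); o=P[:3,3]; return (o+d*(z-o[2])/d[2])
E
python3 - <<'E'
from h import *
A=bot.capture("scene");B=bot.capture("side")
a=lambda u,v,z:px2w(A["intrinsics"],A["pose"],225+u/4-.4,165+v/4-.4,z)
b=lambda u,v,z:px2w(B["intrinsics"],B["pose"],220+u/3.5-.4,165+v/3.5-.4,z)
np.set_printoptions(precision=4,suppress=True)
print("paddle")
for f,L in ((a,[(108,40),(140,40),(132,428),(48,426)]),(b,[(284,503),(262,478),(697,230),(747,275)])):
    p=np.array([f(u,v,.02)[:2] for u,v in L]);h=p[:2].mean(0);e=p[2:].mean(0)
    print(p.tolist());print(h,e,(h+e)/2,np.hypot(*(e-h)),np.degrees(np.arctan2(*(e-h)[::-1])))
print("ridge")
for f,L in ((a,[(562,68),(630,148)]),(b,[(183,40),(100,100)])):
    p=np.array([f(u,v,.04)[:2] for u,v in L]);d=p[1]-p[0]
    print(p,p.mean(0),np.hypot(*d),np.degrees(np.arctan2(d[1],d[0])))
print("base")
for f,L in ((a,[(685,173),(580,212),(500,100),(595,58)]),(b,[(42,130),(137,180),(250,77),(155,32)])):
    p=np.array([f(u,v,.014)[:2] for u,v in L]);print(p.tolist(),p.mean(0))
print("others", a(328,190,.024),a(369,331,.008),px2w(A["intrinsics"],A["pose"],411,285,0),px2w(A["intrinsics"],A["pose"],467,248,0))
E
```

```text
paddle
[[0.3281662286555187, -0.14252985519329128], [0.33394112850845736, -0.1189187669255592], [0.6744381062156662, -0.17091921120980674], [0.6610168769589034, -0.22031618758517169]]
[ 0.3311 -0.1307] [ 0.6677 -0.1956] [ 0.4994 -0.1632] 0.34287083313329575 -10.909883362079157
[[0.32700979768873467, -0.14702627990391948], [0.3296273320340888, -0.12564893233726931], [0.6647218709751789, -0.17471928499730116], [0.6555618460542049, -0.22152954316265605]]
[ 0.3283 -0.1363] [ 0.6601 -0.1981] [ 0.4942 -0.1672] 0.33752675130827897 -10.547902247102497
ridge
[[0.458  0.1737]
 [0.5443 0.1939]] [0.5011 0.1838] 0.08868151082866134 13.173500155952565
[[0.5354 0.1874]
 [0.4526 0.1769]] [0.494  0.1821] 0.08341154683698311 -172.83597965508122
base
[[0.554017620868565, 0.23451300659091118], [0.570719761207209, 0.15120264406985162], [0.4543242316555848, 0.1295684096140931], [0.42870894977345864, 0.2121338070210269]] [0.5019 0.1819]
[[0.42069984349106415, 0.20518520389606631], [0.4364516608733292, 0.12006057546900184], [0.5622773527756338, 0.14733624170646242], [0.5458567680379182, 0.23460203826382164]] [0.4913 0.1768]
others [ 0.5188 -0.0142  0.024 ] [ 0.6297 -0.0122  0.008 ] [0.7859 0.1834 0.    ] [0.7182 0.3685 0.    ]
```

```bash
python3 -m inch '{"dp":[[0,-20.4,27.7],[0,-20.4,27.7],[0,-20.4,27.7],[0,-20.4,27.7],[0,-20.4,27.7],[0,-20.4,27.7],[0,0,0],[0,0,0],[0,0,0],[0,0,0],[0,0,0],[0,0,0],[0,0,0],[0,0,0],[0,0,0],[0,0,0],[0,0,0],[0,0,0],[0,0,0]],"yaw":[0,0,0,0,0,0,-6.6,-6.6,-6.6,-6.6,-6.6,-6.6,-6.6,-6.6,-6.6,-6.6,-6.6,-6.6,0]}' 80
python3 - <<'E'
from h import *
import cv2
for n in ["wrist"]:
    c=bot.capture(n); cv2.imwrite(f"pics/{n}1.png",c["color"][:,:,::-1]); np.savez("w1.npz",K=c["intrinsics"],P=c["pose"])
c=bot.capture("side"); cv2.imwrite("pics/side1.png",c["color"][:,:,::-1])
s=bot.read_state(); print(s["position"],s["tcp_rot"].round(3).tolist(),s["joint_positions"])
E
```

```text
time_s: 1.83
position: [0.5025, -0.1662, 0.2336]
tcp_rot: [[-0.0, 0.186, 0.983], [-0.0, 0.983, -0.186], [-1.0, -0.0, 0.0]]
force: [-0.1, -0.2, -1.3]
opening: 0.921
[ 0.50255093 -0.16612166  0.23351344] [[-0.0, 0.19, 0.982], [0.0, 0.982, -0.19], [-1.0, 0.0, -0.0]] [-3.03993410e+01  2.28745721e+01  9.57851962e+01  4.34142660e-03
  6.13460532e+01 -1.09427244e+02]
```

View pics/wrist1.png

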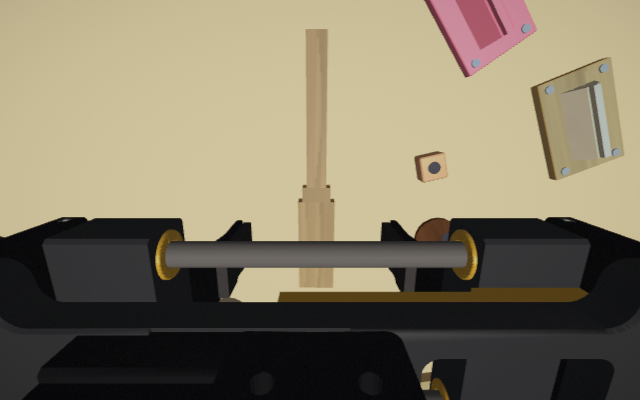

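Wrist view: the paddle is nearly aligned with the jaws. Its handle end is at (306–328,29), the shoulder begins at row 186 and the blade at row 200. The stand shows at the upper right, with base corners (531,87), (607,58), (623,154) and (554,179).

```bash
python3 - <<'E'
from h import *
np.set_printoptions(precision=4,suppress=True)
d=np.load("w1.npz");w=lambda u,v,z:px2w(d["K"],d["P"],u,v,z)[:2]
L={"hend":(306,29,328,29),"hmid":(305.5,110,327.5,110),"sh":(303,186.5,331,186),"bl":(299,200,334,199.5),"bend":(299,287,333,287)}
for k,(a,b,c,e) in L.items():
    p=w(a,b,.02);q=w(c,e,.02);print(k,(p+q)/2,np.hypot(*(q-p)))
p=np.array([w(306,29,.02)+w(328,29,.02),w(299,200,.02)+w(334,200,.02)])/2;v=p[1]-p[0];print(np.hypot(*v),np.degrees(np.arctan2(v[1],v[0])))
u=v/np.hypot(*v);print("mid from hend",p[0]+.17*u,"from bl",p[1]-.04*u)
b=np.array([w(531,87,.014),w(607,58,.014),w(623,154,.014),w(554,179,.014)]);print(b,b.mean(0))
r=np.array([w(598,83,.04),w(607,156,.04)]);print("ridge",r,r.mean(0),np.degrees(np.arctan2(*(r[1]-r[0])[::-1])))
E
python3 - <<'E'
import cv2
a=cv2.imread("pics/wrist1.png");cv2.imwrite("pics/z3.png",cv2.resize(a[40:200,500:640],None,fx=3.7,fy=3.7,interpolation=cv2.INTER_CUBIC))
E
```

```text
hend [ 0.3296 -0.1334] 0.025768448700896115
hmid [ 0.4186 -0.1508] 0.027524493552315413
sh [ 0.5146 -0.1683] 0.037437926870439495
bl [ 0.5328 -0.1724] 0.047370278357382944
bend [ 0.663  -0.1978] 0.049980393207111284
0.20726664607026318 -10.872655502142047
mid from hend [ 0.4965 -0.1655] from bl [ 0.4939 -0.165 ]
[[0.4412 0.117 ]
 [0.4248 0.2078]
 [0.5482 0.236 ]
 [0.5655 0.1473]] [0.4949 0.177 ]
ridge [[0.451  0.1739]
 [0.5393 0.1895]] [0.4952 0.1817] 10.039045730527029
```

View pics/z3.png

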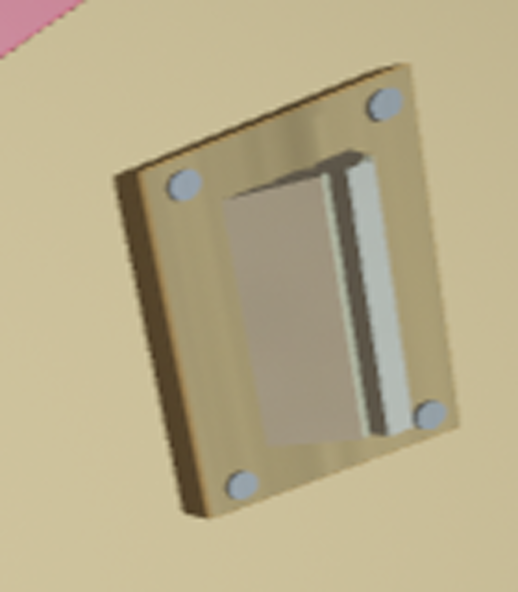

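```bash
python3 -m inch '{"dp":[[28,0,-2],[28,0,0],[28,0,0],[28,0,0],[28,0,0],[28,0,0],[28,0,0],[8,0,0],[8,0,0],[6,0,0],[0,0,0],[0,0,0]],"yaw":[0,0,0,0,0,0,0,0,0,0,0,0]}' 80
python3 - <<'E'
from h import *
import cv2
c=bot.capture("side"); cv2.imwrite("pics/side2.png",c["color"][:,:,::-1])
s=bot.read_state(); print(s["position"],s["force"],s["moment"])
E
```

```text
time_s: 2.93
position: [0.5013, -0.1661, 0.0164]
tcp_rot: [[0.001, 0.188, 0.982], [-0.001, 0.982, -0.188], [-1.0, -0.001, 0.002]]
force: [-0.5, 0.4, -0.1]
opening: 0.92
[ 0.50138497 -0.16621791  0.01665529] [ 0.30729177  0.32256334 -0.2795231 ] [ 0.11303241 -0.09791891 -0.0051248 ]
```

View pics/side2.png

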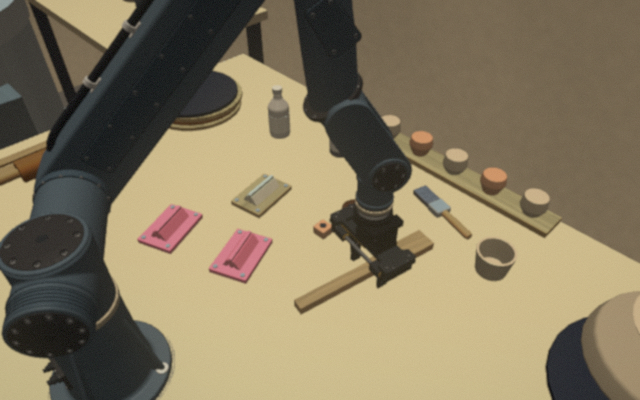

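The jaws straddle the handle just behind the shoulder. I'll go down the last 2.5 mm and close.

```bash
python3 -m inch '{"dp":[[2.5,0,0],[0,0,0],[0,0,0],[0,0,0],[0,0,0],[0,0,0]],"yaw":[0,0,0,0,0,0]}' 80
python3 - <<'E'
from h import *
for i in range(4):
  bot.capture("wrist"); s=bot.read_state(); print(s["position"],s["force"].round(2),s["moment"].round(3))
E
python3 -m inch '{"dp":[[0,0,0],[0,0,0],[0,0,0],[0,0,0],[0,0,0],[0,0,0],[0,0,0],[0,0,0],[0,0,0],[0,0,0],[0,0,0],[0,0,0]],"yaw":[0,0,0,0,0,0,0,0,0,0,0,0]}' 0
python3 -m inch '{"dp":[[-5,0,0],[-10,0,0],[-10,0,0],[-10,0,0],[-5,0,0],[0,0,0],[0,0,0],[0,0,0],[0,0,0],[0,0,0]],"yaw":[0,0,0,0,0,0,0,0,0,0]}'
python3 - <<'E'
from h import *
import cv2
for i in range(4):
  c=bot.capture("side"); s=bot.read_state(); print(s["position"],s["force"].round(2),s["moment"].round(3))
cv2.imwrite("pics/side3.png",c["color"][:,:,::-1])
c=bot.capture("scene");cv2.imwrite("pics/scene3.png",c["color"][:,:,::-1])
E
```

```text
time_s: 3.48
position: [0.5007, -0.1658, 0.0132]
tcp_rot: [[0.0, 0.187, 0.982], [-0.0, 0.982, -0.187], [-1.0, -0.0, 0.0]]
force: [0.3, -0.0, -0.7]
opening: 0.921
[ 0.50064078 -0.16581319  0.01313811] [ 1.03 -1.04  0.32] [ 0.103 -0.056 -0.   ]
[ 0.50059298 -0.16578816  0.0130683 ] [-0.44 -0.21 -0.52] [ 0.105 -0.006  0.018]
[ 0.50059377 -0.16578761  0.01307428] [-0.98 -0.22 -0.11] [ 0.127 -0.034 -0.035]
[ 0.50059577 -0.16580817  0.01302915] [1.09 0.65 0.18] [ 0.083 -0.048  0.018]
time_s: 4.68
position: [0.5006, -0.1658, 0.013]
tcp_rot: [[-0.0, 0.187, 0.982], [0.0, 0.982, -0.187], [-1.0, 0.0, -0.0]]
force: [-0.3, 0.1, 0.4]
opening: 0.294
time_s: 5.52
position: [0.5003, -0.1656, 0.0526]
tcp_rot: [[-0.001, 0.187, 0.982], [0.001, 0.982, -0.187], [-1.0, 0.0, -0.001]]
force: [0.2, -0.4, -7.0]
opening: 0.294
[ 0.50031988 -0.16564206  0.05260702] [-0.01  0.03 -7.27] [ 0.048 -0.223 -0.021]
[ 0.50036577 -0.16568278  0.05265478] [-0.11 -0.19 -7.59] [ 0.108 -0.221  0.023]
[ 0.50041676 -0.16567516  0.05267893] [-0.44 -0.78 -7.51] [ 0.109 -0.197  0.011]
[ 0.50049225 -0.16572696  0.0527654 ] [ 0.49  0.24 -7.14] [ 0.091 -0.195 -0.012]
```

View pics/side3.png

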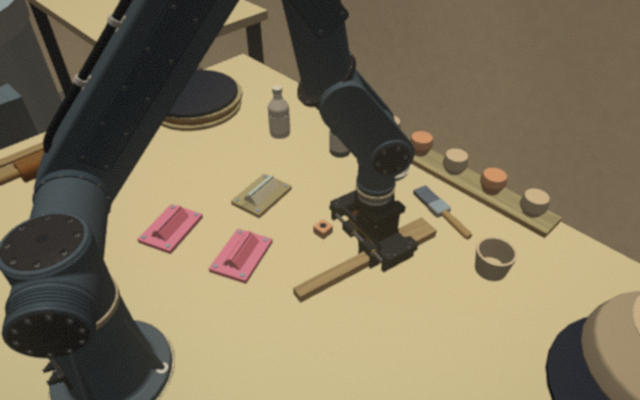

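View pics/scene3.png

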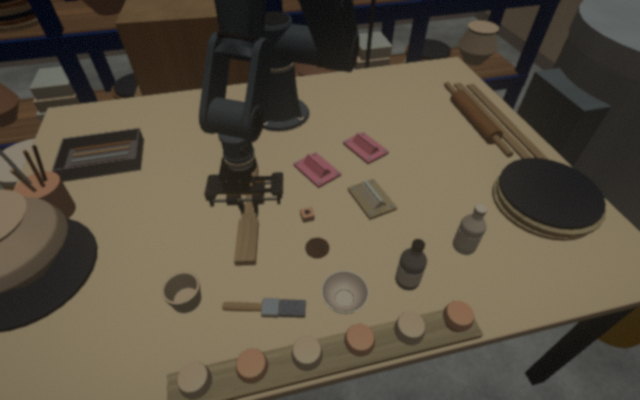

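The side view shows the paddle lifted clear and level. The wrist carries about 7.3 N, and the moment puts the balance about 24 mm behind the grip, towards the handle. I'll raise it, turn it and take more readings.

```bash
python3 -m inch '{"dp":[[-10,0,0],[-20,0,0],[-20,0,0],[-20,0,0],[-20,0,0],[-10,0,0],[0,0,0],[0,0,0],[0,0,0],[0,0,0]],"yaw":[0,0,0,0,0,0,0,0,0,0]}'
python3 - <<'E'
from h import *
M=[]
for i in range(16):
  c=bot.capture("wrist"); s=bot.read_state(); M.append(np.r_[s["force"],s["moment"]])
M=np.array(M);print(M.mean(0).round(3),(M.std(0)/4).round(3),s["position"])
E
python3 -m inch '{"dp":[[0,0,0],[0,0,0],[0,0,0],[0,0,0],[0,0,0],[0,0,0],[0,0,0],[0,0,0],[0,0,0],[0,0,0],[0,0,0],[0,0,0],[0,0,0],[0,0,0],[0,0,0],[0,0,0],[0,0,0],[0,0,0],[0,0,0],[0,0,0]],"yaw":[2,4,4.5,4.5,4.5,4.5,4.5,4.5,4.5,4.5,4.5,4.5,4.5,4.5,4.5,2,0,0,0,0]}'
python3 - <<'E'
from h import *
M=[]
for i in range(16):
  c=bot.capture("wrist"); s=bot.read_state(); M.append(np.r_[s["force"],s["moment"]])
M=np.array(M);print(M.mean(0).round(3),(M.std(0)/4).round(3),s["position"],s["tcp_rot"].round(3).tolist(),s["time_s"])
E
```

```text
time_s: 6.6
position: [0.4996, -0.1652, 0.1518]
tcp_rot: [[-0.003, 0.187, 0.982], [0.002, 0.982, -0.187], [-1.0, 0.001, -0.003]]
force: [-0.3, -0.3, -7.8]
opening: 0.292
[-4.60e-02  1.00e-02 -7.13e+00  6.80e-02 -1.99e-01 -7.00e-03] [0.147 0.167 0.1   0.007 0.006 0.006] [ 0.50063132 -0.16580048  0.15311037]
time_s: 9.07
position: [0.5006, -0.1658, 0.1531]
tcp_rot: [[-0.0, 0.975, 0.221], [-0.0, 0.221, -0.975], [-1.0, -0.0, 0.0]]
force: [0.0, -0.9, -7.7]
opening: 0.295
[-6.600e-02  1.130e-01 -7.363e+00 -1.460e-01 -5.300e-02  6.000e-03] [0.128 0.077 0.087 0.01  0.007 0.007] [ 0.50062636 -0.16578666  0.1530378 ] [[-0.0, 0.976, 0.22], [0.0, 0.22, -0.976], [-1.0, -0.0, -0.0]] 9.8667
```

```bash
python3 -m inch '{"dp":[[0,2.4,-10.5],[0,4.8,-21],[0,4.8,-21],[0,4.8,-21],[0,4.8,-21],[0,4.8,-21],[0,4.8,-21],[0,4.8,-21],[0,4.8,-21],[0,4.8,-21],[0,4.8,-21],[0,4.8,-21],[0,4.8,-21],[0,4.8,-21],[0,4.8,-21],[0,2.4,-12],[0,0,0],[0,0,0],[0,0,0],[0,0,0]],"yaw":[0,0,0,0,0,0,0,0,0,0,0,0,0,0,0,0,0,0,0,0]}'
python3 - <<'E'
from h import *
import cv2
bot.capture("side")
c=bot.capture("wrist"); cv2.imwrite("pics/wrist4.png",c["color"][:,:,::-1]); np.savez("w4.npz",K=c["intrinsics"],P=c["pose"])
print(c["pose"].round(4).tolist())
c=bot.capture("side"); cv2.imwrite("pics/side4.png",c["color"][:,:,::-1])
s=bot.read_state(); print(s["position"],s["tcp_rot"].round(3).tolist())
a=cv2.imread("pics/wrist4.png");b=cv2.imread("pics/side4.png")
cv2.imwrite("pics/side4z.png",cv2.resize(b[90:300,130:400],None,fx=2.8,fy=2.8,interpolation=cv2.INTER_CUBIC))
E
```

```text
time_s: 11.53
position: [0.5012, 0.1579, 0.153]
tcp_rot: [[-0.0, 0.976, 0.219], [-0.0, 0.219, -0.976], [-1.0, -0.001, 0.0]]
force: [0.5, -0.5, -7.4]
opening: 0.294
[[0.976, 0.2114, 0.0521, 0.4875], [0.2177, -0.9455, -0.2421, 0.2224], [-0.0019, 0.2476, -0.9689, 0.3046], [0.0, 0.0, 0.0, 1.0]]
[0.50135209 0.15797008 0.15304283] [[-0.0, 0.976, 0.219], [-0.0, 0.219, -0.976], [-1.0, -0.0, 0.0]]
```

View pics/wrist4.png

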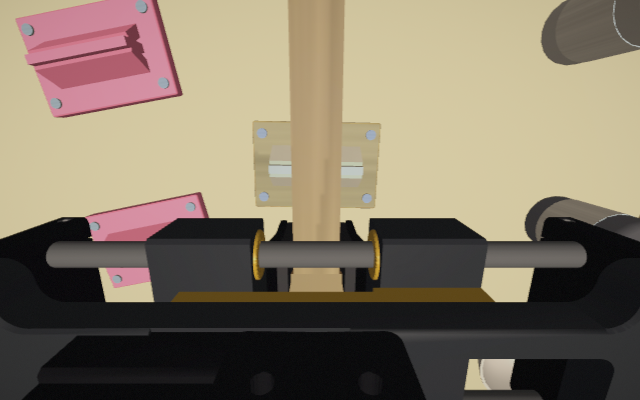

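View pics/side4z.png

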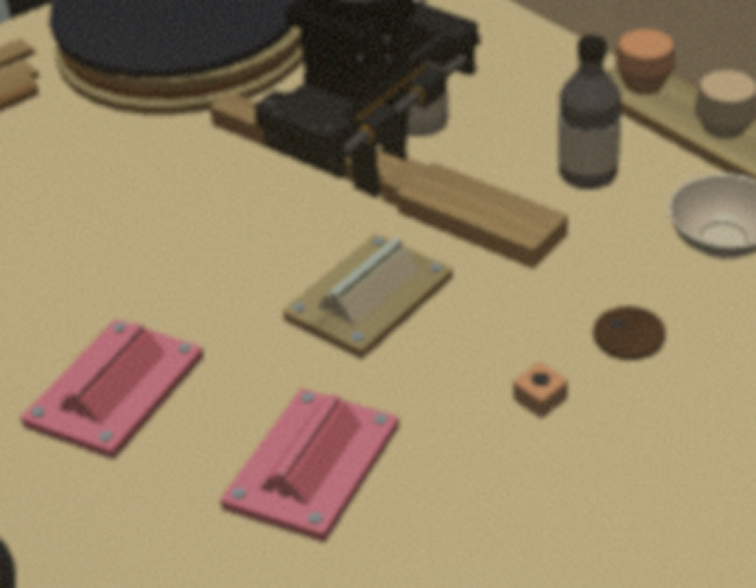

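The wrist view is square to the stand. The ridge spans about u 270–363 with its bright top near row 171, and the handle crosses it. I'll zoom in.

```bash
python3 - <<'E'
import cv2
a=cv2.imread("pics/wrist4.png");cv2.imwrite("pics/z4.png",cv2.resize(a[115:215,240:390],None,fx=5.3,fy=5.3,interpolation=cv2.INTER_CUBIC))
for u in (275,283,350,358): print(u,[tuple(a[v,u]) [::1] and int(a[v,u].sum()) for v in range(150,190)])
E
```

```text
275 [497, 498, 498, 498, 498, 497, 498, 498, 497, 495, 512, 558, 560, 560, 451, 457, 578, 582, 581, 582, 581, 582, 583, 579, 569, 566, 567, 484, 465, 465, 466, 466, 466, 466, 466, 465, 461, 457, 454, 456]
283 [498, 499, 500, 499, 501, 500, 499, 501, 500, 499, 499, 562, 565, 565, 512, 395, 581, 587, 587, 587, 586, 587, 587, 586, 573, 574, 573, 499, 468, 466, 467, 465, 465, 467, 465, 466, 459, 458, 456, 455]
350 [497, 499, 498, 499, 498, 499, 499, 498, 500, 498, 500, 501, 563, 567, 565, 513, 395, 582, 588, 586, 589, 588, 587, 588, 587, 577, 574, 574, 527, 469, 465, 465, 465, 465, 465, 465, 466, 455, 454, 458]
358 [500, 500, 501, 502, 504, 502, 502, 502, 504, 504, 504, 502, 550, 565, 567, 568, 326, 582, 588, 588, 588, 587, 588, 589, 588, 579, 575, 575, 527, 473, 471, 470, 470, 469, 465, 463, 459, 453, 455, 458]
```

View pics/z4.png

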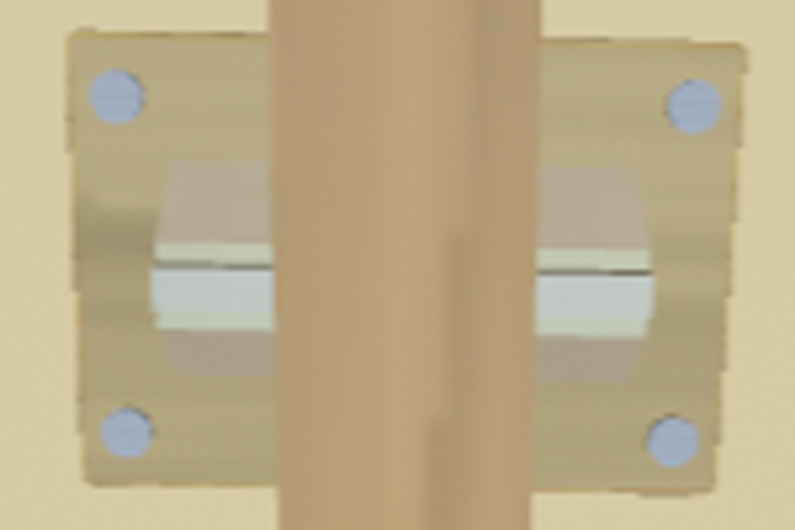

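```bash
python3 - <<'E'
from h import *
np.set_printoptions(precision=4,suppress=True)
d=np.load("w4.npz");w=lambda u,v,z:px2w(d["K"],d["P"],u,v,z)[:2]
l=w(268.3,169.4,.04);r=w(363.4,170.7,.04);c=(l+r)/2;t=(r-l)/np.hypot(*(r-l))
print(l,r,c,np.hypot(*(r-l)),np.degrees(np.arctan2(t[1],t[0])))
b=np.array([w(253.4,121.5,.014),w(380.5,123.5,.014),w(256,206.5,.014),w(375,207.7,.014)]);print("base",b.mean(0))
tcp=np.array([.50135,.15797]);R=np.array([[.976,.219],[.219,-.976]]) # cols y,z (world xy)
y,z=R[:,0],R[:,1]
print("ridge centre rel TCP in tool y,z (mm):",(c-tcp)@y*1e3,(c-tcp)@z*1e3)
# handle edges in image, top z ~ tcp z -.013+.02=.16
for v in (20,140):
    print((w(290+ (0 if v==20 else 1.3),v,.16)-tcp)@R*1e3,(w(343-(0 if v==20 else 2),v,.16)-tcp)@R*1e3)
E
```

```text
[0.4515 0.1725] [0.5405 0.1911] [0.496  0.1818] 0.09084565912248214 11.805002346936401
base [0.4963 0.1816]
ridge centre rel TCP in tool y,z (mm): -0.018515897535252807 -24.397373494334406
[ -11.5644 -112.8538] [  12.8341 -112.8088]
[-12.2157 -58.6345] [ 13.0538 -58.6061]
```

Ridge centre is 24.4 mm behind the TCP and the estimated balance point is 23 mm behind, so I'll shift 1.4 mm and lower to about 10 mm above the plaster.

```bash
python3 -m inch '{"dp":[[8,0,-1.4],[12,0,0],[12,0,0],[12,0,0],[12,0,0],[12,0,0],[10,0,0],[6,0,0],[4,0,0],[3,0,0],[0,0,0],[0,0,0],[0,0,0],[0,0,0]],"yaw":[0.8,0,0,0,0,0,0,0,0,0,0,0,0,0]}'
python3 - <<'E'
from h import *
import cv2
M=[]
for i in range(10):
  c=bot.capture("side"); s=bot.read_state(); M.append(np.r_[s["force"],s["moment"]])
M=np.array(M);print(M.mean(0).round(3),s["position"])
b=c["color"][:,:,::-1]
cv2.imwrite("pics/side5z.png",cv2.resize(b[90:300,130:400],None,fx=2.8,fy=2.8,interpolation=cv2.INTER_CUBIC))
E
```

```text
time_s: 12.85
position: [0.5014, 0.1602, 0.0626]
tcp_rot: [[0.001, 0.979, 0.206], [0.0, 0.206, -0.979], [-1.0, 0.001, 0.0]]
force: [-0.9, -0.2, -7.8]
opening: 0.296
[ 4.800e-02  6.300e-02 -7.296e+00 -1.520e-01 -3.600e-02 -7.000e-03] [0.50095904 0.16014596 0.06204952]
```

View pics/side5z.png

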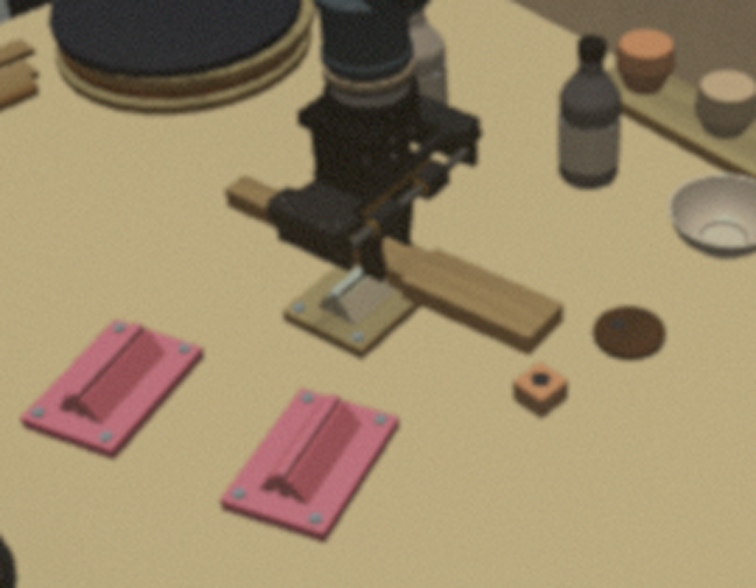

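Still held level above the ridge, with clear space around. I'll lower in small steps.

```bash
python3 -m inch '{"dp":[[2,0,0],[2,0,0],[1.5,0,0],[0.5,0,0],[0,0,0],[0,0,0],[0,0,0]],"yaw":[0,0,0,0,0,0,0]}'
python3 -m inch '{"dp":[[0.5,0,0],[0.5,0,0],[0,0,0],[0,0,0]],"yaw":[0,0,0,0]}'
python3 - <<'E'
from h import *
M=[]
for i in range(6):
  c=bot.capture("side"); s=bot.read_state(); M.append(np.r_[s["force"],s["moment"]])
M=np.array(M);print(M.mean(0).round(3),s["position"])
E
```

```text
time_s: 13.93
position: [0.501, 0.1602, 0.056]
tcp_rot: [[0.0, 0.979, 0.206], [0.0, 0.206, -0.979], [-1.0, 0.0, 0.0]]
force: [-0.5, 0.3, -6.5]
opening: 0.296
time_s: 14.27
position: [0.5009, 0.1602, 0.055]
tcp_rot: [[-0.0, 0.979, 0.206], [0.0, 0.206, -0.979], [-1.0, -0.0, -0.0]]
force: [0.6, -1.2, -7.0]
opening: 0.292
[-3.800e-02  0.000e+00 -7.241e+00 -1.290e-01 -2.700e-02  7.000e-03] [0.50095463 0.16016669 0.05505542]
```

```bash
python3 -m inch '{"dp":[[0.5,0,0],[0.5,0,0],[0,0,0],[0,0,0]],"yaw":[0,0,0,0]}'
python3 -m inch '{"dp":[[0.4,0,0],[0.4,0,0],[0,0,0],[0,0,0]],"yaw":[0,0,0,0]}'
python3 - <<'E'
from h import *
M=[]
for i in range(6):
  c=bot.capture("side"); s=bot.read_state(); M.append(np.r_[s["force"],s["moment"]])
M=np.array(M);print(M.mean(0).round(3),s["position"])
E
```

```text
time_s: 14.9
position: [0.5009, 0.1602, 0.054]
tcp_rot: [[-0.0, 0.979, 0.206], [0.0, 0.206, -0.979], [-1.0, -0.0, -0.0]]
force: [1.0, 0.5, -6.7]
opening: 0.302
time_s: 15.23
position: [0.501, 0.1602, 0.0533]
tcp_rot: [[0.0, 0.979, 0.206], [0.0, 0.206, -0.979], [-1.0, 0.0, 0.0]]
force: [0.1, -0.1, -6.5]
opening: 0.297
[-0.091 -0.392 -6.671 -0.137 -0.026 -0.013] [0.5010042  0.16015009 0.05328376]
```

```bash
for i in 1; do python3 -m inch '{"dp":[[0.3,0,0],[0,0,0],[0,0,0]],"yaw":[0,0,0]}'; done
python3 -m inch '{"dp":[[0.3,0,0],[0,0,0],[0,0,0]],"yaw":[0,0,0]}'
python3 - <<'E'
from h import *
M=[]
for i in range(10):
  c=bot.capture("side"); s=bot.read_state(); M.append(np.r_[s["force"],s["moment"]])
M=np.array(M);print(M.mean(0).round(3),s["position"])
E
```

```text
time_s: 15.78
position: [0.501, 0.1601, 0.0532]
tcp_rot: [[0.0, 0.979, 0.206], [0.0, 0.206, -0.979], [-1.0, 0.0, 0.0]]
force: [-1.0, 0.1, -3.4]
opening: 0.296
time_s: 16.03
position: [0.501, 0.1601, 0.0531]
tcp_rot: [[0.0, 0.978, 0.206], [-0.0, 0.206, -0.978], [-1.0, 0.0, 0.0]]
force: [-1.5, -0.7, 1.1]
opening: 0.298
[-1.753 -1.644  4.497 -0.181  0.354  0.054] [0.50102804 0.16011397 0.05301311]
```

```bash
python3 -m inch '{"dp":[[-0.5,0,0],[0,0,0],[0,0,0],[0,0,0]],"yaw":[0,0,0,0]}'
python3 - <<'E'
from h import *
M=[]
for i in range(10):
  c=bot.capture("side"); s=bot.read_state(); M.append(np.r_[s["force"],s["moment"]])
M=np.array(M);print(M.round(2),s["position"])
E
```

```text
time_s: 16.87
position: [0.501, 0.1601, 0.0531]
tcp_rot: [[0.0, 0.978, 0.206], [-0.0, 0.206, -0.978], [-1.0, 0.0, 0.0]]
force: [-0.8, -1.3, 1.3]
opening: 0.291
[[-0.86 -1.94  2.07 -0.24  0.25  0.  ]
 [-0.82 -3.41  1.59 -0.29  0.15  0.04]
 [-0.42 -0.77  1.29 -0.23  0.17  0.01]
 [-1.91 -1.06  1.75 -0.26  0.18  0.04]
 [-1.11 -2.3   2.4  -0.3   0.19  0.05]
 [-1.51 -1.43  1.67 -0.3   0.16  0.04]
 [-1.16 -1.91  1.32 -0.3   0.22  0.05]
 [-0.56 -2.24  1.53 -0.33  0.16  0.  ]
 [-0.28 -2.48  1.73 -0.3   0.2  -0.01]
 [-1.36 -2.6   0.54 -0.27  0.17  0.1 ]] [0.50100458 0.1601292  0.05310998]
```

```bash
python3 -m inch '{"dp":[[0,0,0],[0,0,0],[0,0,0],[0,0,0],[0,0,0],[0,0,0]],"yaw":[0,0,0,0,0,0]}' 36
python3 - <<'E'
from h import *
import cv2
for n,nm in (("wrist","w6"),("side","s6"),("scene","c6")):
  c=bot.capture(n); cv2.imwrite(f"pics/{nm}.png",c["color"][:,:,::-1])
b=cv2.imread("pics/s6.png");cv2.imwrite("pics/s6z.png",cv2.resize(b[90:300,130:400],None,fx=2.8,fy=2.8,interpolation=cv2.INTER_CUBIC))
s=bot.read_state();print(s["position"],s["force"],s["opening"])
E
```

```text
time_s: 17.87
position: [0.5011, 0.1603, 0.0531]
tcp_rot: [[0.0, 0.978, 0.206], [0.0, 0.206, -0.978], [-1.0, 0.0, -0.0]]
force: [0.1, 0.4, -0.4]
opening: 0.416
[0.50098616 0.16017958 0.05315465] [ 0.03160965  0.72331137 -0.22361277] 0.41005889594159833
```

View pics/s6z.png

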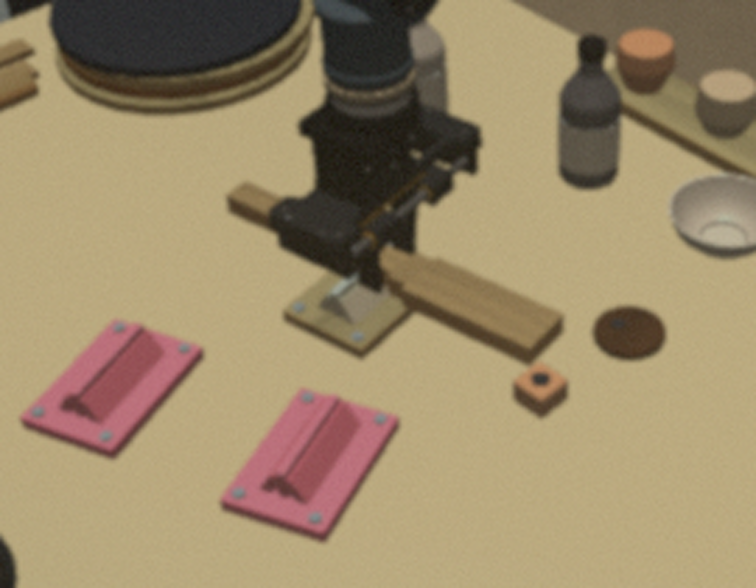

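View pics/w6.png

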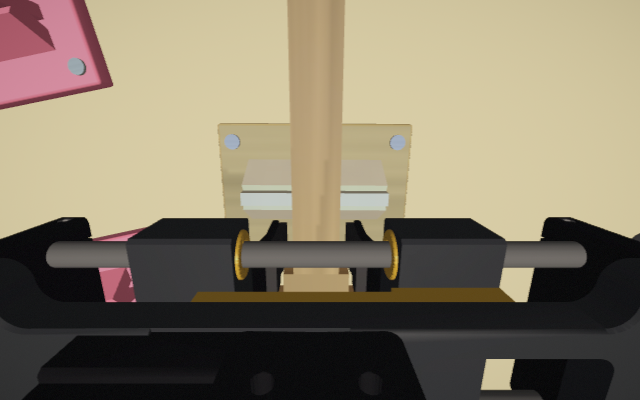

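It stays level after release, with about zero force on the tool. Next I'll open wider and back straight up.

```bash
python3 -m inch '{"dp":[[0,0,0],[0,0,0],[0,0,0],[0,0,0],[0,0,0],[0,0,0],[-4,0,0],[-8,0,0],[-12,0,0],[-16,0,0],[-20,0,0],[-20,0,0],[-20,0,0],[-20,0,0],[-20,0,0],[-10,0,0],[0,0,0],[0,0,0],[0,0,0],[0,0,0]],"yaw":[0,0,0,0,0,0,0,0,0,0,0,0,0,0,0,0,0,0,0,0]}' 60
python3 - <<'E'
from h import *
import cv2
for n,nm in (("wrist","w7"),("side","s7"),("scene","c7")):
  c=bot.capture(n); cv2.imwrite(f"pics/{nm}.png",c["color"][:,:,::-1]); np.savez(nm+".npz",K=c["intrinsics"],P=c["pose"])
b=cv2.imread("pics/s7.png");cv2.imwrite("pics/s7z.png",cv2.resize(b[90:300,130:400],None,fx=2.8,fy=2.8,interpolation=cv2.INTER_CUBIC))
b=cv2.imread("pics/c7.png");cv2.imwrite("pics/c7z.png",cv2.resize(b[110:290,240:500],None,fx=3,fy=3,interpolation=cv2.INTER_CUBIC))
s=bot.read_state();print(s["position"],s["force"],s["opening"])
E
```

```text
time_s: 19.68
position: [0.5, 0.16, 0.2019]
tcp_rot: [[-0.003, 0.979, 0.206], [-0.0, 0.206, -0.979], [-1.0, -0.003, -0.0]]
force: [0.3, -0.2, -0.2]
opening: 0.688
[0.50038451 0.16007069 0.20209792] [ 0.25169183 -0.12934639 -0.10554644] 0.6867289111835405
```

View pics/s7z.png

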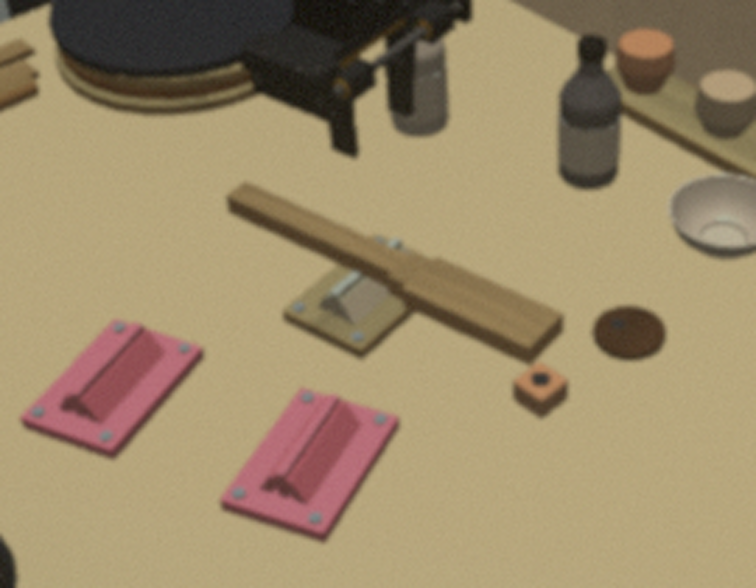

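View pics/c7z.png

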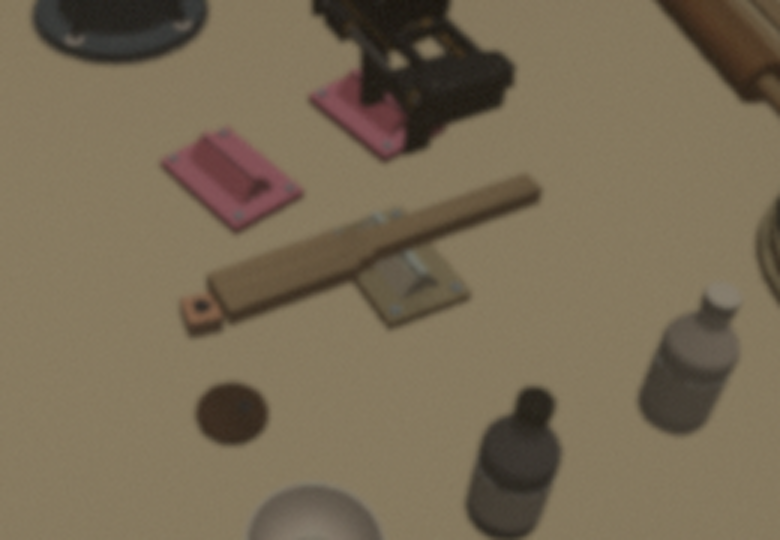

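View pics/w7.png

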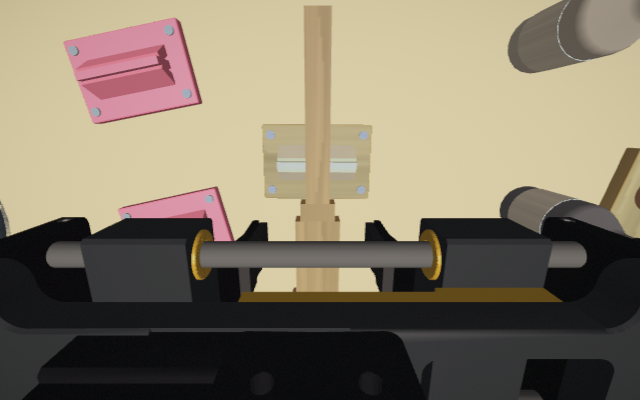

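Scene and side views show the paddle free on the ridge, both ends in the air, nothing else disturbed. I'll triangulate both ends for level and check for creep.

```bash
python3 - <<'E'
from h import *
import cv2
np.set_printoptions(precision=4,suppress=True)
S=np.load("s7.npz");C=np.load("c7.npz")
def pm(d): return d["K"]@np.linalg.inv(d["P"])[:3]
sz=lambda u,v:[130+u/2.8-.3,90+v/2.8-.3]; cz=lambda u,v:[240+u/3-.3,110+v/3-.3]
s=[sz(228,198),sz(247,183),sz(530,347),sz(562,317)]
c=[cz(528,175),cz(541,189),cz(208,279),cz(232,307)]
# match: side-left handle corner is the -x world one
X=cv2.triangulatePoints(pm(S),pm(C),np.array(s).T,np.array(c).T);X=(X[:3]/X[3]).T;print(X)
h=X[:2].mean(0);b=X[2:].mean(0);print(h,b,(h+b)/2,np.linalg.norm(b-h),"tilt deg",np.degrees(np.arcsin((b-h)[2]/.34)),"dir",np.degrees(np.arctan2(*(b-h)[:2][::-1])))
a0=cv2.imread("pics/s6.png");a1=cv2.imread("pics/s7.png");n=bot.capture("side")["color"][:,:,::-1]
for q in (a0,a1):
  x=slice(200,225),slice(290,340); print(cv2.phaseCorrelate(q[x].mean(2),n[x].mean(2)))
E
```

```text
[[ 0.4541  0.3291  0.0547]
 [ 0.4778  0.3321  0.0574]
 [ 0.5139 -0.005   0.0555]
 [ 0.5562  0.0037  0.0576]]
[0.4659 0.3306 0.0561] [ 0.5351 -0.0006  0.0566] [0.5005 0.165  0.0563] 0.33839231311596496 tilt deg 0.0858209682779372 dir -78.21171693026417
((-0.022787557420894444, 0.3372032573182331), 1.0045804913397633)
((-0.05777851531177092, 0.4431297373356493), 0.9998231426897922)
```

Both ends measure at the same height (tilt 0.1°), square to the ridge. The picture comparison gives a shift of 0.4 px, so I'll check for drift over a second.

```bash
python3 -m inch '{"dp":[[0,0,0],[0,0,0],[0,0,0],[0,0,0],[0,0,0],[0,0,0],[0,0,0],[0,0,0],[0,0,0],[0,0,0],[0,0,0],[0,0,0],[0,0,0],[0,0,0],[0,0,0],[0,0,0],[0,0,0],[0,0,0]],"yaw":[0,0,0,0,0,0,0,0,0,0,0,0,0,0,0,0,0,0]}'
python3 - <<'E'
from h import *
import cv2
f=lambda q,x:np.ascontiguousarray(q[x].astype(np.float64).mean(2))
a=cv2.imread("pics/s7.png"); n=bot.capture("side")["color"][:,:,::-1]; cv2.imwrite("pics/s8.png",n); n2=bot.capture("side")["color"][:,:,::-1]
for nm,x in (("blade",(slice(180,225),slice(290,345))),("handle",(slice(145,185),slice(200,250))),("pink static",(slice(195,290),slice(130,280)))):
  w=cv2.createHanningWindow(f(a,x).shape[::-1],cv2.CV_64F)
  print(nm,cv2.phaseCorrelate(f(a,x),f(n,x),w),cv2.phaseCorrelate(f(n,x),f(n2,x),w))
cv2.imwrite("pics/s8z.png",cv2.resize(n[90:300,130:400],None,fx=2.8,fy=2.8,interpolation=cv2.INTER_CUBIC))
E
```

```text
time_s: 21.38
position: [0.501, 0.1602, 0.2032]
tcp_rot: [[0.0, 0.979, 0.206], [0.0, 0.206, -0.979], [-1.0, 0.0, -0.0]]
force: [0.2, -0.5, -0.2]
opening: 0.691
blade ((0.1384374726021136, 0.7100295915859931), 1.0642277011366998) ((-0.20761345767221684, 0.476996246316741), 1.0401157880813776)
handle ((-6.316852005028295e-06, -0.16749906356342237), 1.012591600324548) ((0.00954843815554085, 0.10551324823978447), 1.1076473928351247)
pink static ((-0.04110534498899199, -0.06468734264319664), 1.073977013643106) ((-0.003962897492911566, 0.024050925443539484), 1.1059135182023523)
```

View pics/s8z.png

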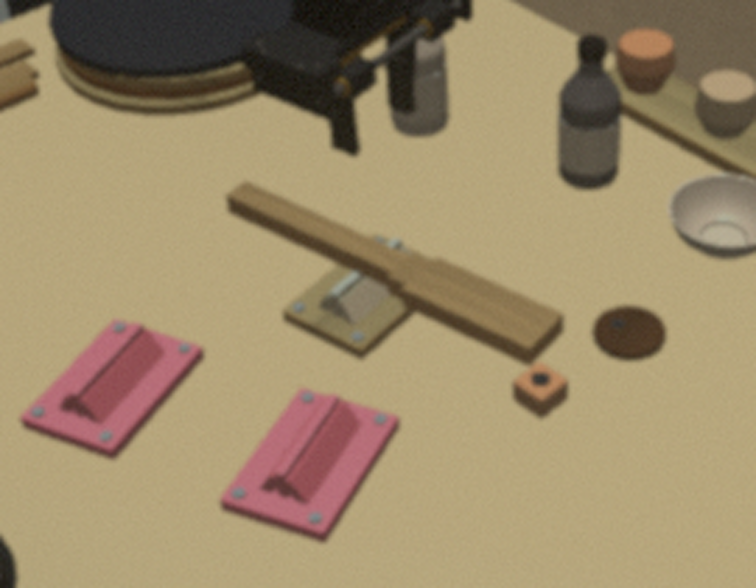

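The side picture after another 1.5 s shows the paddle ends at the same pixels: handle (228,198), blade (530,347). The blade shift figure is image noise, because it's about as large between two frames 0.05 s apart. I'll hand it in.

```bash
python3 -c "
from rig import bot
print(bot.hand_in())"
```

```text
the job is handed in; nothing more can be done
None
```

The paddle is balancing by itself on the plaster edge, level, with both ends in the air, and the job is handed in (no verdict was reported).

- **Finding the balance point:** I lifted the paddle by the handle, just behind the shoulder. The wrist force and moment gave about 740 g, with the balance near x = -18 mm, on the handle side of the middle. I laid that point on the ridge, let go, and backed the gripper straight up.
- **Last checks:** Both ends measured at the same height (tilt about 0.1°). The paddle is square to the ridge to within about 1°, and its middle is about 17 mm from the edge's middle across it. The gripper was clear at 0.20 m with almost no force on it, at 21 s of the 64 s. The other things looked unmoved in the pictures.
- **Touch-down force:** The paddle pressed on the plaster with about 12 N at most in the readings I took, because the arm settled slightly after contact. The limit is 30 N.
- **Checks that disagreed:**
  - A drift check gave a 0.5–0.7 px shift at the blade end. It gave almost as much between two frames 0.05 s apart, and the corners sat at the same pixels 1.5 s later, so I took it as noise.
  - The end heights put the paddle's middle at about 46 mm, roughly 6 mm above the 40 mm edge. It should be 10 mm when resting flat. I put that down to picture error and did not re-measure it.

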